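# Shut and latch the sorter compartment that holds the azurite

### The arm

A 6-joint arm with a two-finger parallel gripper is mounted at the origin on the work surface. World frame = base frame: x ahead of the robot, y to its left, z up, the work surface at z = 0. Lengths are in m, angles in rad, forces in N, time in s.
With the tool pointing down it reaches from about 0.375 to 0.925 m from the base axis. Payload 5.7 kg.
Tool frame: the origin (TCP) lies midway between the tips of the shut fingers; the grasp point (between the pads) lies 19 mm behind it; z points along the fingers, x is the direction in which the jaws open and shut, and the axes are right-handed (so a half turn about z gives the same grasp; the last joint's range is limited). The gripper opens to 88 mm and grips with 3 to 60 N. Pads are 20 mm wide; open, the fingers measure 115 mm over their backs; the gripper's body (75 mm by 178 mm) begins 61 mm behind the grasp point.
Start: joints at [-1.317, 0.359, 1.51, -0, 1.272, -0.115], TCP at [0.216, -0.56, 0.223] pointing down, gripper open.
Joint ranges: [-2.97, 2.97], [-1.01, 2.36], [0.21, 2.38], [-0.96, 4.11], [0.2, 2.71], [-2.98, 2.98]. Speed limits (rad/s): [2.39, 2.39, 3.14, 3.14, 3.14, 3.14].

### API

Orientations are given as a unit quaternion [x, y, z, w].
In Python, from bench import move_ptp, servo_line, goto_joints, move_gripper, sleep, inverse_kinematics, capture, PlanningError, close_job, spot_in, silhouettes, current_clock, current_joint_pos, current_qvel, current_joint_torque, current_position, current_orientation, current_force, current_torque, current_finger_gap gives the robot as it stands. Calls block until the motion is done:
- move_ptp(position, orientation): joint-space move of the TCP to a pose.
- servo_line(position, orientation=None, rate=0.15, contact_N=None): straight line of the TCP; orientation=None keeps the orientation; rate is the mean speed in m/s. With contact_N (N) it stops when the force on the tool has changed by that much, and returns True; else False.
- goto_joints(angles): joint-space move.
- move_gripper(opening): finger opening in m; the grip force is fixed at half the most; returns when the fingers have stopped.
- sleep(seconds).
- inverse_kinematics(position, orientation): joint angles nearest the present ones, or None.
- capture(name): name is "scene" or "top"; returns a dict with "image" (400x640x3 uint8, blue, green, red), "range_z" (400x640 float32, m along the optical axis (not along the pixel's ray), 0 where there is no reading), "intrinsics" (3x3 intrinsics, pixels), "k1" (the pictures are not rectified: a ray, as slopes to the right and down, at radius r is drawn at 1 + k1 r^2 times it, then the intrinsics apply), "R" (3x3) and "t" (3): a world point X has camera coordinates R X + t. Camera axes: x right, y down, z forward; pixel columns grow to the right and rows downward; lengths in m; the calibration is good to about 2 mm. A picture is of the moment at which its call begins.
A pose or a line that the arm cannot do raises PlanningError and nothing moves.
- close_job(): hands the job in, once; it reports no verdict.
Trained networks look in the newest picture that a camera, given by its name, has taken for a name from the list of things; names that differ only in an ending like _2 or _b are one class to them, and where a whole thing is asked for, a point or a joint stands for the part that bears it (a point fixed in the world has none). Each returns a list of dicts, best first, with "conf" (0 to 1); they miss things now and then, are a little off and sometimes report something else, mostly with a low value. They report only what shows in the picture. A call takes as long as a camera call.
- spot_in(camera, query): "xy" ([column, row] in pixels, amid what is visible of it).
- silhouettes(camera, query): "region" (400x640 bool, what is visible of it) and "xy" ([column, row] in pixels, amid what is visible of it).
Readings, each from a call of its own:
- current_clock(): time.
- current_joint_pos(): joint angles.
- current_qvel(): joint speeds.
- current_joint_torque(): joint torques, N m.
- current_position(): TCP position.
- current_orientation(): TCP orientation.
- current_force(): force on the tool from outside, world axes, zero at the start.
- current_torque(): the same for the moment, N m.
- current_finger_gap(): finger opening in m.
Only numpy, scipy, OpenCV 4.12 (cv2) and the standard library are available. Lean on these libraries where they do the work, as an engineer would, in place of code of your own. Each camera call takes 0.05 s, during which the arm holds its last target. There are 200 camera calls.

### The job

The gem sorter's two compartments both stand open: one has the lump of azurite in it, the other the teal finger pad. Shut the lid over the azurite and then swing that compartment's flip latch over and down until it rests fully home in its catch. Leave the finger pad's compartment standing open with its lid and latch as they are, do not bump the light bar above, and do not shift anything else on the shelf.

Things in the scene. Friction and masses are not known exactly. Their poses are not given: they have to be found in the camera images.
- sorter: red plastic gem sorter, fixed: an open-topped box 100 mm along its x, 240 along y, 52 high, split by a middle wall (y = 0) into a left compartment (centre y = +60 mm) and a right one (-60 mm); inner floor 4 mm up. Each has a lid hinged on the near rim (x = -50 mm) and a flip latch on the far rim (x = +62 mm). Origin at the centre of the underside; x points away from the robot, y left
- lamp: slim aluminium light bar, 24 mm wide and 500 mm long, fixed across and above the far rim of the sorter, underside 209 mm and top 228 mm above the shelf, on two 14 mm posts 236 mm to either side. Origin on the shelf under the middle of the bar (10 mm beyond the latches); its y runs along the bar. A tool held upright cannot get at the latches under it
- azurite: lump of azurite, a dark blue irregular faceted stone about 42 mm across, 28 mm high, lying in one of the two compartments; origin at the middle of its underside
- finger_pad: teal hard silicone finger pad, a smooth thimble shape 21 mm across, 28 mm high, standing in the other compartment; origin at the centre of its underside
- lid_left (a joint): angle of the left lid, 0 = shut flat on the box, grows as it opens up and towards the robot, up to 1.9 rad; it starts about upright. Stiff hinge: it stays where it is left (about 1 N at its edge moves it)
- lid_left_hinge (a point): middle of the left lid's hinge line, on the near rim, 52 mm above the shelf. The lid is a plate 112 mm wide, 101 mm long from the hinge, 5 mm thick (shut: top 57 mm above the shelf); a tongue 26 mm wide runs 18 mm past its edge, under the closed latch. Frame turns with the lid: x along it to its free edge, z out of its outer face
- catch_left (a point): catch of the left latch: a red slot open at the top, two prongs 14 mm apart; this point is between the prongs, level with their tops, 64.5 mm above the shelf, where the closed latch's top lies
- lid_left_edge (a point): middle of the free edge of the left lid, 100 mm from the hinge, at mid-thickness
- latch_left (a joint): angle of the left flip latch, 0 = lying level across the lid's tongue and down in its catch, grows as it swings up and over towards the sorter's outer side (+y), up to 2.0 rad; it starts about upright. Stiff: it stays where it is left (under 1 N at its tip moves it)
- latch_left_pivot (a point): pivot of the left flip latch, on the sorter's far rim near the outer end, 61.5 mm above the shelf; its axis runs along the sorter's x. The latch is a steel bar 10 mm wide (along x), 6 mm thick, 64 mm long from the pivot; closed, its top is 64.5 mm above the shelf
- latch_left_tip (a point): free end of the left flip latch, 64 mm from its pivot; closed it lies just past the catch
- lid_right (a joint): angle of the right lid, 0 = shut flat on the box, grows as it opens up and towards the robot, up to 1.9 rad; it starts about upright. Stiff hinge: it stays where it is left (about 1 N at its edge moves it)
- lid_right_hinge (a point): middle of the right lid's hinge line, on the near rim, 52 mm above the shelf. The lid is a plate 112 mm wide, 101 mm long from the hinge, 5 mm thick (shut: top 57 mm above the shelf); a tongue 26 mm wide runs 18 mm past its edge, under the closed latch. Frame turns with the lid: x along it to its free edge, z out of its outer face
- catch_right (a point): catch of the right latch: a red slot open at the top, two prongs 14 mm apart; this point is between the prongs, level with their tops, 64.5 mm above the shelf, where the closed latch's top lies
- lid_right_edge (a point): middle of the free edge of the right lid, 100 mm from the hinge, at mid-thickness
- latch_right (a joint): angle of the right flip latch, 0 = lying level across the lid's tongue and down in its catch, grows as it swings up and over towards the sorter's outer side (-y), up to 2.0 rad; it starts about upright. Stiff: it stays where it is left (under 1 N at its tip moves it)
- latch_right_pivot (a point): pivot of the right flip latch, on the sorter's far rim near the outer end, 61.5 mm above the shelf; its axis runs along the sorter's x. The latch is a steel bar 10 mm wide (along x), 6 mm thick, 64 mm long from the pivot; closed, its top is 64.5 mm above the shelf
- latch_right_tip (a point): free end of the right flip latch, 64 mm from its pivot; closed it lies just past the catch
- dome: the round glass dome on a dark wooden foot, a turquoise nugget inside, 100 mm across, 103 mm high; origin at the centre of its underside
- mug: white mug, 76 mm across, 85 mm high; origin at the centre of its underside
- pick: stainless steel dental pick lying flat, 8 mm thick, about 165 mm long along its x axis; origin under its middle
- tin: small round steel tin, 54 mm across, 34 mm high; origin at the centre of its underside
- pebble: grey-white pebble, 36 mm across, 21 mm high; origin at the centre of its underside
- jar: amber glass jar, 60 mm across, 80 mm high; origin at the centre of its underside

How it is judged:
By the outcome, as a careful person would: the job done as asked, in the order asked, and still so for the second after the job is handed in, with the robot touching nothing.
It also fails if it takes over 42 s, if anything falls off the work surface, if the arm or the gripper's body presses on something with over 40 N, if the wrist force passes 120 N, or if a joint passes its speed limit or range.

## Working session

There is one attempt and no reset: what is moved stays moved. The work goes in short steps, each a Python script; the robot and the scene stay as the last script left them, time stands still between calls to the robot, and variables do not carry over. Pictures are saved under pics/ and viewed, about 8 in all and at most 12, crops included, and the job is handed in when it is done.

```bash
mkdir -p pics; ls; cat > h.py <<'E'
import numpy as np, cv2
from bench import *
def und(c,u,v):
    K=c["intrinsics"]; x=np.array([(u-K[0,2])/K[0,0],(v-K[1,2])/K[1,1]]); s=x.copy()
    for _ in range(20): s=x/(1+c["k1"]*(s@s))
    return s
def pt(c,u,v,d=None):
    if d is None:
        w=c["range_z"][int(v)-2:int(v)+3,int(u)-2:int(u)+3]; d=np.median(w[w>0])
    s=und(c,u,v); return c["R"].T@(np.array([s[0]*d,s[1]*d,d])-c["t"])
def ray(c,u,v):
    s=und(c,u,v); return -c["R"].T@c["t"], c["R"].T@np.array([s[0],s[1],1])
def atz(c,u,v,z):
    o,d=ray(c,u,v); return o+d*(z-o[2])/d[2]
def cloud(c):
    vs,us=np.mgrid[0:400,0:640]; K=c["intrinsics"]
    x=np.stack([(us-K[0,2])/K[0,0],(vs-K[1,2])/K[1,1]],-1); s=x.copy()
    for _ in range(20): s=x/(1+c["k1"]*(s**2).sum(-1,keepdims=True))
    d=c["range_z"][...,None]; P=np.concatenate([s*d,d],-1)
    P=(P-c["t"])@c["R"]; P[c["range_z"]<=0]=np.nan; return P
def proj(c,X):
    p=c["R"]@np.asarray(X)+c["t"]; s=p[:2]/p[2]; s=s*(1+c["k1"]*(s@s)); return (c["intrinsics"]@[*s,1])[:2]
E
python3 - <<'E'
from h import *
for n in("scene","top"):
    c=capture(n); cv2.imwrite(f"pics/{n}0.png",c["image"]); 
    print(n,"cam",np.round(-c["R"].T@c["t"],3),"fwd",np.round(c["R"][2],2))
    for q in "sorter lamp azurite finger_pad lid_left lid_right lid_left_hinge lid_right_hinge lid_left_edge lid_right_edge latch_left latch_right latch_left_pivot latch_right_pivot latch_left_tip latch_right_tip catch_left catch_right dome mug pick tin pebble jar".split():
        r=spot_in(n,q)[:2]
        print(q,[(round(a["conf"],2),np.round(a["xy"]).tolist(),np.round(pt(c,*a["xy"]),3).tolist()) for a in r])
E
```

```text
pics
scene cam [ 1.316 -0.025  0.534] fwd [-0.85  0.06 -0.52]
sorter [(0.75, [357.0, 209.0], [0.557, 0.137, 0.047])]
lamp [(0.73, [371.0, 169.0], [0.546, 0.164, 0.15]), (0.16, [357.0, 205.0], [0.539, 0.14, 0.048])]
azurite [(0.54, [332.0, 258.0], [0.721, 0.058, 0.033]), (0.42, [324.0, 217.0], [0.563, 0.056, 0.031])]
finger_pad [(0.44, [445.0, 188.0], [0.472, 0.392, 0.051])]
lid_left [(0.8, [383.0, 182.0], [0.548, 0.198, 0.114]), (0.61, [332.0, 259.0], [0.724, 0.058, 0.033])]
lid_right [(0.65, [331.0, 184.0], [0.52, 0.077, 0.099])]
lid_left_hinge [(0.79, [380.0, 186.0], [0.546, 0.191, 0.105]), (0.37, [315.0, 211.0], [0.631, 0.03, 0.093])]
lid_right_hinge [(0.84, [334.0, 183.0], [0.52, 0.084, 0.1]), (0.53, [391.0, 259.0], [0.715, 0.187, 0.019])]
lid_left_edge [(0.63, [382.0, 184.0], [0.547, 0.194, 0.111])]
lid_right_edge [(0.7, [335.0, 182.0], [0.521, 0.085, 0.104]), (0.26, [317.0, 208.0], [0.631, 0.033, 0.101])]
latch_left [(0.74, [316.0, 207.0], [0.631, 0.032, 0.103])]
latch_right [(0.52, [314.0, 207.0], [0.52, 0.036, 0.033]), (0.34, [399.0, 211.0], [0.557, 0.243, 0.037])]
latch_left
[... 1668 characters left out ...]
0], [0.588, 0.441, 0.09])]
latch_right_pivot [(0.45, [411.0, 224.0], [0.517, -0.202, 0.005])]
latch_left_tip [(0.3, [408.0, 222.0], [0.523, -0.192, 0.004])]
latch_right_tip []
catch_left [(0.65, [298.0, 202.0], [0.58, 0.122, 0.046])]
catch_right [(0.63, [297.0, 200.0], [0.586, 0.127, 0.034]), (0.62, [297.0, 166.0], [0.643, 0.113, 0.228])]
dome [(0.6, [183.0, 199.0], [0.586, 0.441, 0.089])]
mug [(0.71, [410.0, 224.0], [0.518, -0.2, 0.005])]
pick [(0.51, [287.0, 261.0], [0.414, 0.159, 0.003])]
tin [(0.45, [318.0, 159.0], [0.706, 0.065, 0.034]), (0.34, [294.0, 168.0], [0.64, 0.12, 0.227])]
pebble [(0.17, [293.0, 200.0], [0.593, 0.141, 0.004])]
jar [(0.78, [205.0, 251.0], [0.442, 0.379, 0.078])]
```

```bash
python3 - <<'E'
import cv2
a=cv2.imread("pics/scene0.png")[130:290,190:530]; b=cv2.imread("pics/top0.png")[130:280,160:430]
cv2.imwrite("pics/sc.png",cv2.resize(a,(800,376),interpolation=cv2.INTER_CUBIC))
cv2.imwrite("pics/tc.png",cv2.resize(b,(800,444),interpolation=cv2.INTER_CUBIC))
E
```

```text
(no output)
```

View pics/sc.png

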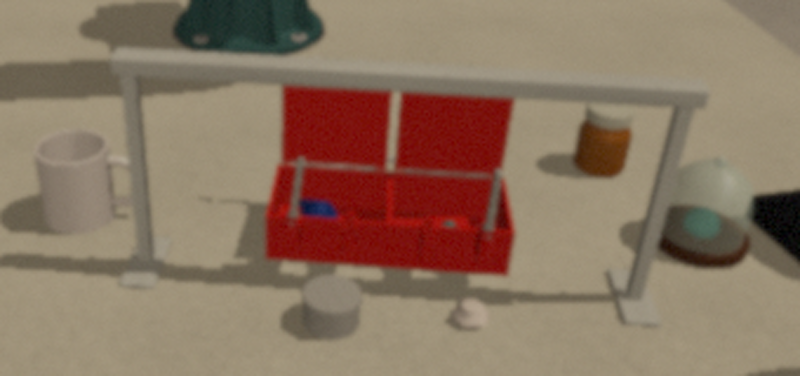

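View pics/tc.png

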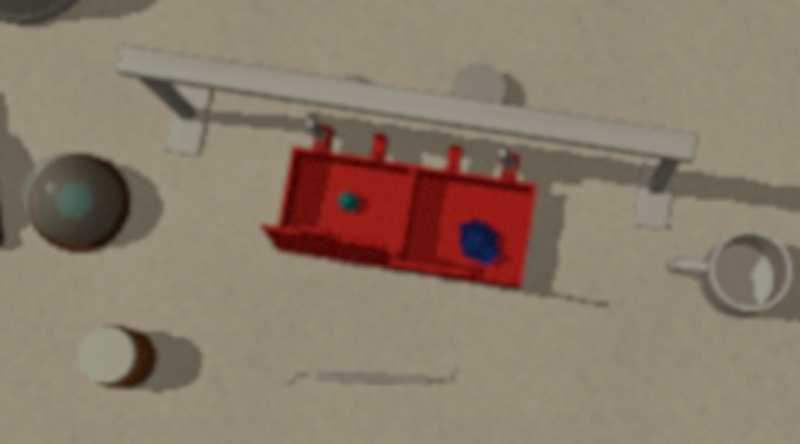

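The azurite is in the right (-y) compartment: scene crop (318,208), top crop (480,240). The finger pad is in the left one: top crop (348,202). So the right lid and right latch are the ones to close. Both right-hand parts stand about upright, and the bar passes over the latches. Next I'll measure the sorter pose.

```bash
cat > fit.py <<'E'
from h import *
C={n:capture(n) for n in("scene","top")}
def red(c):
    b,g,r=[c["image"][...,i].astype(int) for i in range(3)]; return (r>70)&(r>2.2*g)&(r>2.2*b)
def frame(S,psi):
    R=np.array([[np.cos(psi),-np.sin(psi),0],[np.sin(psi),np.cos(psi),0],[0,0,1]]); return R
E
python3 - <<'E'
from fit import *
P=cloud(C["top"]); m=(P[...,2]>.216)&(P[...,2]<.24)&(P[...,0]>.5)
q=P[m][:,:2].astype(np.float32); rc=cv2.minAreaRect(q*1000); print("lamp rect",rc,len(q),np.median(P[m][:,2]))
vx,vy,_,_=cv2.fitLine(q,cv2.DIST_HUBER,0,.001,.001).ravel(); vx,vy=(vx,vy) if vy>0 else (-vx,-vy)
psi=np.arctan2(-vx,vy); print("psi",psi)
L=np.array(rc[0])/1000; R=frame(0,psi)
S0=np.array([*L,0])-R@[.072,0,0]; print("S0 from lamp",S0)
for n,c in C.items():
    P=cloud(c); M=red(c); Q=(P[M]-S0)@R; Q=Q[~np.isnan(Q[:,0])]
    rim=Q[(Q[:,2]>.045)&(Q[:,2]<.058)]; print(n,len(Q),"rim")
    print(" x hist",np.histogram(rim[:,0],np.arange(-.08,.1,.005))[0].tolist()); print(" y hist",np.histogram(rim[:,1],np.arange(-.14,.141,.005))[0].tolist())
    print(" fartop pct x for z<.04:",np.percentile(Q[Q[:,2]<.035][:,0],[1,5,50,95,99]).round(4), "y",np.percentile(Q[(Q[:,2]<.056)][:,1],[.5,2,98,99.5]).round(4))
    for nm,s in(("left",1),("right",-1)):
        l=Q[(Q[:,2]>.065)&(s*Q[:,1]>.012)&(s*Q[:,1]<.108)&(Q[:,0]<0)]
        A=np.polyfit(l[:,2]-.052,l[:,0],1); print(" lid",nm,len(l),"x at hinge",A[1],"angle",np.pi/2+np.arctan(A[0]),"zmax",l[:,2].max(), "y",np.percentile(l[:,1],[2,98]))
    nonred=~M&(P[...,2]>.07)&(P[...,2]<.14)
    Q=(P-S0)@R; k=nonred&(abs(Q[...,0]-.062)<.025)&(abs(Q[...,1])<.15); 
    for s in(1,-1):
        l=Q[k&(s*Q[...,1]>0)]; 
        if len(l)>3:
            A=np.polyfit(l[:,2]-.0615,l[:,1],1); print(" latch",s,len(l),"y piv",A[1],"slope",A[0],"x",np.median(l[:,0]),"z",l[:,2].min(),l[:,2].max())
E
```

```text
lamp rect ((648.6273193359375, 116.28456115722656), (501.4234619140625, 27.81931495666504), 80.076416015625) 1981 0.227796672155937
psi -0.16940255
S0 from lamp [0.57765795 0.12842329 0.        ]
scene 6494 rim
 x hist [0, 0, 0, 0, 0, 4, 72, 173, 8, 5, 9, 3, 7, 7, 6, 6, 5, 6, 9, 8, 5, 4, 11, 7, 5, 23, 227, 34, 10, 14, 22, 111, 0, 0, 0]
 y hist [0, 0, 0, 0, 30, 10, 16, 12, 11, 10, 21, 22, 12, 10, 10, 12, 13, 10, 13, 20, 22, 22, 11, 12, 11, 18, 20, 29, 48, 12, 16, 14, 14, 15, 28, 23, 21, 10, 13, 15, 14, 14, 15, 14, 13, 28, 17, 17, 11, 12, 6, 34, 0, 0, 0, 0]
 fartop pct x for z<.04: [-0.0459 -0.0446 -0.0211  0.0551  0.0772] y [-0.1173 -0.1152  0.1173  0.1178]
 lid left 1154 x at hinge -0.04713057652954362 angle 1.6626388035861492 zmax 0.14786855811376481 y [0.01392716 0.10630277]
 lid right 1096 x at hinge -0.04698486560585451 angle 1.5199323524432 zmax 0.14119971594705905 y [-0.10582886 -0.01391807]
 latch 1 83 y piv 0.0924818742377695 slope 0.02144837481665992 x 0.06952275060303999 z 0.07085154560264706 0.12597946258020457
 latch -1 64 y piv -0.0911610475490094 slope 0.103469009563263
[... 289 characters left out ...]
 3, 56, 19, 4, 4, 1, 2, 3, 11, 7, 8, 4, 3, 1, 4, 2, 2, 3, 6, 7, 4, 3, 1, 3, 16, 24, 0, 0, 0, 0]
 fartop pct x for z<.04: [-0.038  -0.0324  0.0125  0.0461  0.0468] y [-0.1189 -0.1152  0.1147  0.1164]
 lid left 277 x at hinge -0.05553244490285344 angle 1.6822676725729915 zmax 0.1740680220466582 y [0.01452536 0.10592223]
 lid right 88 x at hinge -0.057461204134124456 angle 1.5672062514594134 zmax 0.176080104793575 y [-0.10733844 -0.01431668]
 latch 1 27 y piv 0.08738093911830068 slope 0.058580484866892546 x 0.05998516327439445 z 0.07032126537838017 0.1288357628837405
 latch -1 23 y piv -0.08221608839091522 slope -0.12101058065223916 x 0.06146941004089861 z 0.0700616751770734 0.12856311180066743
```

```bash
cat >> h.py <<'E'
from scipy.spatial.transform import Rotation as Ro
S0=np.array([.5777,.1284,0]); PSI=-.1694
RS=Ro.from_euler('z',PSI).as_matrix()
W=lambda x,y,z: S0+RS@np.array([x,y,z])
def ori(tilt,az,flip=1):
    z=np.array([np.sin(tilt)*np.cos(az),np.sin(tilt)*np.sin(az),-np.cos(tilt)])
    x=flip*np.array([-np.sin(az),np.cos(az),0.]); R=RS@np.stack([x,np.cross(z,x),z],1)
    return Ro.from_matrix(R).as_quat()
def loc(): return RS.T@(np.array(current_position())-S0)
E
python3 - <<'E'
from h import *
r=lambda q:None if q is None else np.round(q,2).tolist()
print(Ro.from_quat(current_orientation()).as_matrix().round(2).tolist(), current_clock(), current_finger_gap())
for f in(1,-1):
    print("lid",f,r(inverse_kinematics(W(-.105,-.085,.25),ori(0,0,f))),r(inverse_kinematics(W(0,-.085,.057),ori(0,0,f))))
    for t in(.8,.9,1.0):
        for a in(.2,.35,.5):
            o=ori(t,a,f); d=RS.T@Ro.from_quat(o).as_matrix()[:,2]
            print(t,a,f,[r(inverse_kinematics(W(*(np.array(p)-b*d)),o)) for p,b in(((.072,-.125,.09),.12),((.072,-.125,.09),0),((.072,-.06,.07),0))])
E
```

```text
[[0.36, -0.93, -0.0], [-0.93, -0.36, 0.0], [-0.0, -0.0, -1.0]] 2.6 0.08792454450151616
lid 1 [-0.01, 0.13, 1.75, -0.0, 1.26, -1.42] [-0.04, 0.51, 1.75, -0.0, 0.88, -1.44]
0.8 0.2 1 [[-0.33, 0.2, 2.37, 2.23, 0.32, 2.2], [-0.24, 0.51, 2.27, 2.69, 0.45, 1.79], [-0.06, 0.57, 2.25, 3.01, 0.47, 1.63]]
0.8 0.35 1 [[-0.5, 0.22, 2.35, 1.75, 0.48, 2.42], [-0.35, 0.51, 2.25, 2.29, 0.5, 1.97], [-0.17, 0.57, 2.24, 2.61, 0.5, 1.8]]
0.8 0.5 1 [[-0.63, 0.25, 2.29, 1.47, 0.63, 2.49], [-0.44, 0.52, 2.21, 1.94, 0.56, 2.12], [-0.26, 0.57, 2.22, 2.23, 0.54, 1.96]]
0.9 0.2 1 [None, [-0.26, 0.59, 2.34, 2.78, 0.7, 1.67], [-0.06, 0.65, 2.31, 3.03, 0.72, 1.6]]
0.9 0.35 1 [None, [-0.38, 0.59, 2.32, 2.44, 0.71, 1.77], [-0.19, 0.65, 2.31, 2.7, 0.73, 1.67]]
0.9 0.5 1 [[-0.72, 0.34, 2.38, 1.71, 0.76, 2.12], [-0.48, 0.59, 2.27, 2.11, 0.73, 1.88], [-0.3, 0.65, 2.28, 2.37, 0.73, 1.76]]
1.0 0.2 1 [None, None, [-0.07, 0.76, 2.37, 3.04, 0.98, 1.57]]
1.0 0.35 1 [None, [-0.42, 0.69, 2.37, 2.51, 0.94, 1.62], [-0.22, 0.75, 2.37, 2.74, 0.98, 1.58]]
1.0 0.5 1 [None, [-0.53, 0.68, 2.32, 2.2, 0.91, 1.71], [-0.34, 0.74, 2.33, 2.
[... 377 characters left out ...]
3, 0.25, 2.29, 1.47, 0.63, -0.65], [-0.44, 0.52, 2.21, 1.94, 0.56, -1.02], [-0.26, 0.57, 2.22, 2.23, 0.54, -1.18]]
0.9 0.2 -1 [None, [-0.26, 0.59, 2.34, 2.78, 0.7, -1.48], [-0.06, 0.65, 2.31, 3.03, 0.72, -1.55]]
0.9 0.35 -1 [None, [-0.38, 0.59, 2.32, 2.44, 0.71, -1.38], [-0.19, 0.65, 2.31, 2.7, 0.73, -1.47]]
0.9 0.5 -1 [[-0.72, 0.34, 2.38, 1.71, 0.76, -1.02], [-0.48, 0.59, 2.27, 2.11, 0.73, -1.26], [-0.3, 0.65, 2.28, 2.37, 0.73, -1.38]]
1.0 0.2 -1 [None, None, [-0.07, 0.76, 2.37, 3.04, 0.98, -1.57]]
1.0 0.35 -1 [None, [-0.42, 0.69, 2.37, 2.51, 0.94, -1.52], [-0.22, 0.75, 2.37, 2.74, 0.98, -1.56]]
1.0 0.5 -1 [None, [-0.53, 0.68, 2.32, 2.2, 0.91, -1.43], [-0.34, 0.74, 2.33, 2.44, 0.95, -1.52]]
```

```bash
python3 - <<'E'
from h import *
t0=current_clock()
move_gripper(0.0); o=ori(0,0,1)
move_ptp(W(-.115,-.085,.25),o)
servo_line(W(-.115,-.085,.118),rate=.25)
print(current_clock()-t0, current_force())
for th in np.radians([95,75,58,42,28,15,6]):
    x=-.050+.06*np.cos(th)-.005*np.sin(th)-.010; z=.052+.06*np.sin(th)+.005*np.cos(th)
    h=servo_line(W(x,-.085,z),rate=.14,contact_N=25); print(round(np.degrees(th)),h,loc().round(4),np.round(current_force(),1))
    if h: break
h=servo_line(W(.000,-.085,.0535),rate=.03,contact_N=6); print(h,loc().round(4),np.round(current_force(),1))
servo_line(W(0,-.085,.10),rate=.25)
move_ptp(W(-.08,-.12,.33),o); print(current_clock()-t0)
c=capture("scene"); cv2.imwrite("pics/s1.png",cv2.resize(c["image"][100:300,160:480],(800,500),interpolation=cv2.INTER_CUBIC))
r=lambda q:None if q is None else np.round(q,2).tolist()
for t in(.8,.9):
  for a in(.4,.5):
    o=ori(t,a,-1); d=RS.T@Ro.from_quat(o).as_matrix()[:,2]
    for p in((-.05,-.2,.33),(0,-.2,.33),(0,-.17,.2),(0,-.17,.17),(.02,-.15,.15),(.068,-.125,.085),(.068,-.06,.07)): print(t,a,p,r(inverse_kinematics(W(*p),o)))
E
```

```text
4.3917 [ 0.64598854 -1.36916283  0.05049932]
95 False [-0.0699 -0.085   0.112 ] [ 0.1  0.2 -0.7]
75 False [-0.0496 -0.085   0.1115] [-0.8  0.2  0. ]
58 False [-0.0329 -0.085   0.1054] [ 1.1 -0.3 -0.5]
42 False [-0.0193 -0.085   0.0956] [-0.1 -1.1  0.2]
28 False [-0.0099 -0.085   0.0843] [ 0.1 -0.7 -0.3]
15 False [-0.004  -0.085   0.0722] [0.3 0.4 0.3]
6 False [-0.0013 -0.085   0.0631] [-0.3 -0.6 -0.3]
True [ 0.0001 -0.0849  0.0573] [-1.5 -0.1  8.2]
8.058300000000001
0.8 0.4 (-0.05, -0.2, 0.33) [-0.76, -0.17, 2.15, 0.89, 0.89, 0.09]
0.8 0.4 (0, -0.2, 0.33) [-0.67, -0.08, 2.08, 0.89, 0.81, 0.14]
0.8 0.4 (0, -0.17, 0.2) [-0.58, 0.16, 2.28, 1.44, 0.55, -0.47]
0.8 0.4 (0, -0.17, 0.17) [-0.58, 0.24, 2.32, 1.63, 0.55, -0.7]
0.8 0.4 (0.02, -0.15, 0.15) [-0.49, 0.32, 2.3, 1.81, 0.51, -0.83]
0.8 0.4 (0.068, -0.125, 0.085) [-0.38, 0.52, 2.25, 2.2, 0.53, -1.15]
0.8 0.4 (0.068, -0.06, 0.07) [-0.2, 0.57, 2.25, 2.49, 0.52, -1.29]
0.8 0.5 (-0.05, -0.2, 0.33) [-0.81, -0.13, 2.12, 0.9, 0.99, -0.03]
0.8 0.5 (0, -0.2, 0.33) [-0.72, -0.05, 2.05, 0.91, 0.91, 0.03]
0.8 0.5 (0, -0.17, 0.2) [-0.63, 0.18, 2.2
[... 475 characters left out ...]
, -0.83]
0.9 0.4 (0, -0.17, 0.17) None
0.9 0.4 (0.02, -0.15, 0.15) [-0.55, 0.39, 2.37, 2.06, 0.67, -1.14]
0.9 0.4 (0.068, -0.125, 0.085) [-0.42, 0.6, 2.31, 2.35, 0.73, -1.37]
0.9 0.4 (0.068, -0.06, 0.07) [-0.23, 0.65, 2.31, 2.6, 0.74, -1.45]
0.9 0.5 (-0.05, -0.2, 0.33) [-0.9, -0.12, 2.19, 1.05, 1.02, -0.23]
0.9 0.5 (0, -0.2, 0.33) [-0.79, -0.03, 2.12, 1.08, 0.92, -0.19]
0.9 0.5 (0, -0.17, 0.2) [-0.7, 0.24, 2.32, 1.55, 0.74, -0.79]
0.9 0.5 (0, -0.17, 0.17) [-0.7, 0.33, 2.35, 1.69, 0.75, -0.97]
0.9 0.5 (0.02, -0.15, 0.15) [-0.61, 0.4, 2.34, 1.84, 0.72, -1.06]
0.9 0.5 (0.068, -0.125, 0.085) [-0.49, 0.6, 2.28, 2.13, 0.74, -1.29]
0.9 0.5 (0.068, -0.06, 0.07) [-0.31, 0.65, 2.29, 2.38, 0.74, -1.39]
```

View pics/s1.png

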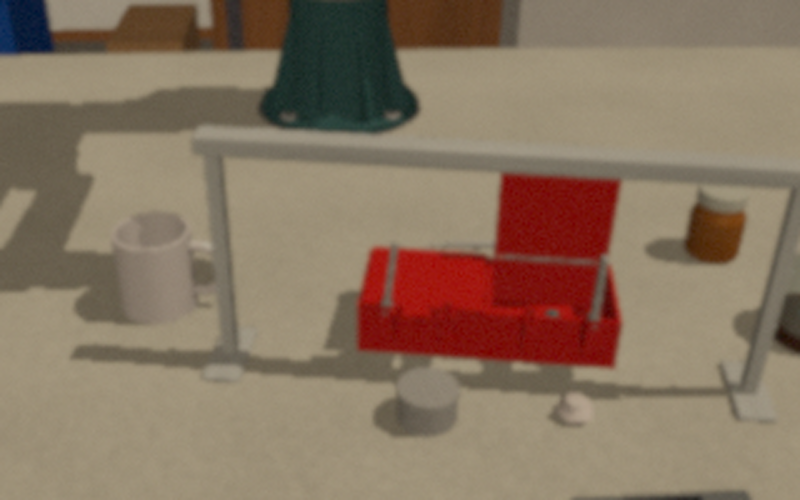

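The right lid is shut (scene crop around (430,290)). The right latch is still upright at (390,277), and the left lid and latch look unchanged. Now the latch, with the tool tilted in under the bar.

```bash
cat > latch.py <<'E'
from h import *
import sys
t0=current_clock()
def st(p,o=None,rate=.15,N=12,stop=True):
    h=servo_line(W(*p),o,rate,N); print(h,loc().round(4),np.round(RS.T@current_force(),1))
    if h and stop: sys.exit("contact")
    return h
E
python3 - <<'E'
from latch import *
print([None if q is None else np.round(q,2).tolist() for q in(inverse_kinematics(W(.068,-.122,.088),ori(.9,.25,-1)),inverse_kinematics(W(.068,-.07,.07),ori(.9,.4,-1)))])
move_ptp(W(0,-.2,.33),ori(.8,.5,-1)); print(loc(),current_clock()-t0)
st((.005,-.165,.20),rate=.2)
st((.02,-.15,.15),rate=.2)
st((.068,-.122,.092),ori(.9,.25,-1),rate=.1,N=5)
print(current_clock()-t0)
c=capture("scene"); cv2.imwrite("pics/s2.png",cv2.resize(c["image"][120:270,220:460],(800,500),interpolation=cv2.INTER_CUBIC))
E
```

```text
[[-0.3, 0.6, 2.34, 2.69, 0.71, -1.46], [-0.26, 0.65, 2.31, 2.56, 0.75, -1.45]]
[ 1.13949771e-05 -1.99754452e-01  3.29556025e-01] 1.3584000000000014
False [ 0.0054 -0.1648  0.2003] [ 0.3 -0.3 -0.2]
False [ 0.0203 -0.1499  0.1506] [-0.1 -0.1  0.6]
False [ 0.0686 -0.1222  0.0933] [ 0.7  0.3 -0.7]
3.6834000000000007
```

View pics/s2.png

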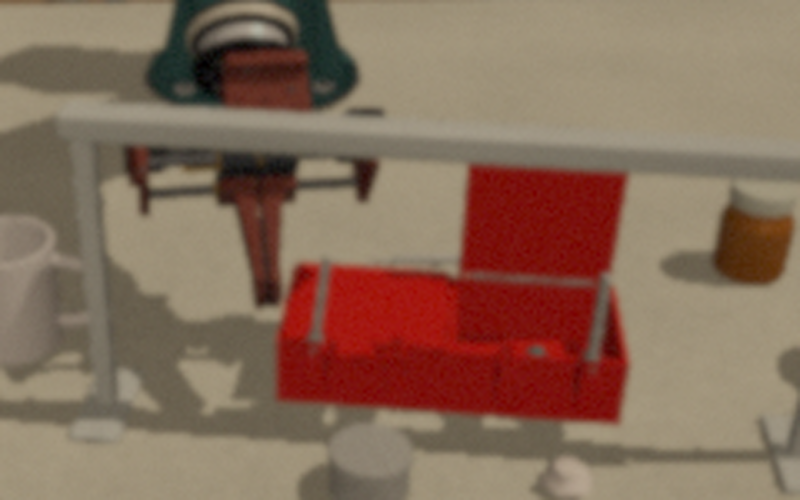

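Fingertips at (265,300), just outside the upright right latch (320,300). The gripper body is clear of the post, bar and left lid. Now the swing.

```bash
python3 - <<'E'
from latch import *
A=np.radians([100,75,55,38,24,12,4]); R=np.linspace(.028,.040,7); Z=np.linspace(.25,.38,7)
for a,r,az in zip(A,R,Z):
    y=-.091+r*np.cos(a)-.003*np.sin(a)-.010; z=.0615+r*np.sin(a)+.003*np.cos(a)+.008
    st((.068,y,z),ori(.9,az,-1),rate=.1,N=15)
h=st((.068,y,.066),rate=.025,N=7,stop=False)
print(current_clock(),h)
c=capture("scene"); cv2.imwrite("pics/s3.png",cv2.resize(c["image"][120:270,220:460],(800,500),interpolation=cv2.INTER_CUBIC))
E
```

```text
False [ 0.0682 -0.1087  0.0973] [-0.4 -0.2 -0.7]
False [ 0.0681 -0.0959  0.0995] [-0.1  0.6 -0.1]
False [ 0.0679 -0.0847  0.0972] [ 0.1  1.1 -0.5]
False [ 0.0679 -0.0757  0.0923] [-0.1  0.7 -0.3]
False [ 0.0679 -0.0693  0.0864] [ 0.6 -0.3 -0. ]
False [ 0.068  -0.0646  0.08  ] [ 0.7 -0.1 -0.6]
False [ 0.068  -0.0616  0.0752] [ 0.2 -1.3  0.4]
True [ 0.0685 -0.0611  0.0726] [-2.4 -1.5  6.6]
16.55 True
```

View pics/s3.png

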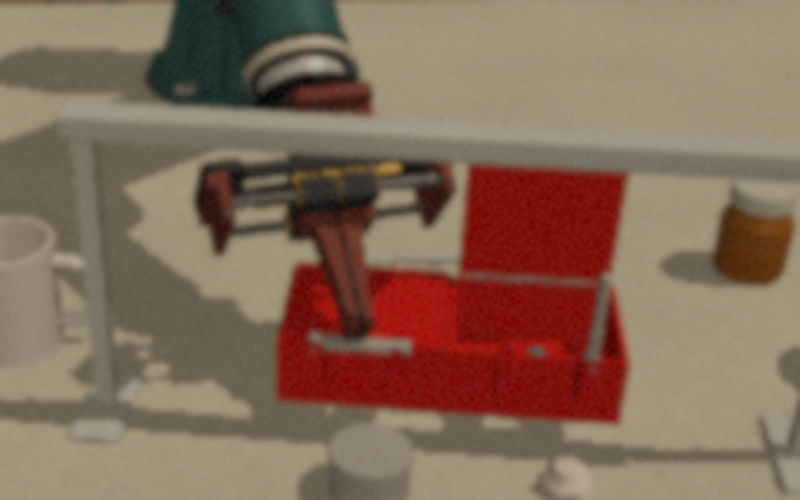

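The latch now lies across the lid from (315,340) to (410,350). The stop height, 72.6 mm, matches the predicted 72.5. I'll press more firmly in case there's a snap, then withdraw and measure.

```bash
python3 - <<'E'
from latch import *
p=loc()
h=st((.068,p[1],.062),rate=.02,N=16,stop=False)
p=loc(); st((p[0],p[1],.095),rate=.1,N=30)
st((.03,-.10,.13),ori(.85,.45,-1),rate=.12)
st((.015,-.16,.17),ori(.8,.5,-1),rate=.15)
st((0,-.2,.30),rate=.25)
move_ptp(W(-.2,-.35,.33),ori(.4,.5,-1)); print(current_clock(),np.round(current_force(),1))
c=capture("scene"); 
t=capture("top"); cv2.imwrite("pics/t4.png",cv2.resize(t["image"][130:280,160:430],(800,444),interpolation=cv2.INTER_CUBIC))
cv2.imwrite("pics/s4.png",cv2.resize(c["image"][170:260,250:420],(800,424),interpolation=cv2.INTER_CUBIC))
P=cloud(c); Q=(P-S0)@RS
b,g,r=[c["image"][...,i].astype(int) for i in range(3)]; M=(r>70)&(r>2.2*g)&(r>2.2*b)
k=~M&(Q[...,2]>.05)&(Q[...,2]<.15)&(abs(Q[...,0]-.064)<.02)&(Q[...,1]<0)&(Q[...,1]>-.12)
l=Q[k]; o=np.argsort(l[:,1]); l=l[o]; print(len(l)); 
for y in np.arange(-.105,-.01,.01):
    s=l[(l[:,1]>=y)&(l[:,1]<y+.01)]
    if len(s): print(round(y,3),len(s),"zmax",s[:,2].max().round(4),"med",np.median(s[:,2]).round(4))
for y in(-.1,-.06,-.02):
    for x in(-.03,0,.03):
        s=Q[M&(abs(Q[...,0]-x)<.01)&(abs(Q[...,1]-y)<.01)&(Q[...,2]>.03)]; print("lid",x,y,np.median(s[:,2]).round(4))
l=Q[M&(Q[...,2]>.065)&(Q[...,1]>.012)&(Q[...,1]<.108)&(Q[...,0]<0)]; A=np.polyfit(l[:,2]-.052,l[:,0],1); print("left lid",np.pi/2+np.arctan(A[0]))
k=~M&(Q[...,2]>.07)&(Q[...,2]<.14)&(abs(Q[...,0]-.062)<.025)&(Q[...,1]>0)&(Q[...,1]<.15); l=Q[k];print("left latch",np.polyfit(l[:,2]-.0615,l[:,1],1))
E
```

```text
True [ 0.069  -0.0609  0.0724] [-3.9 -1.5 10.4]
False [ 0.0692 -0.0609  0.0954] [ 0.5 -0.3  0.5]
False [ 0.0301 -0.1001  0.1296] [-0.4  0.1 -1. ]
False [ 0.0149 -0.1593  0.1695] [-0.5  0.5 -0.1]
False [-0.0007 -0.1988  0.2985] [ 0.4  0.3 -0.7]
20.3833 [-1.1  0.5 -0.1]
161
-0.105 1 zmax 0.064 med 0.064
-0.095 18 zmax 0.0676 med 0.0654
-0.085 23 zmax 0.0646 med 0.0634
-0.075 27 zmax 0.0651 med 0.061
-0.065 24 zmax 0.0647 med 0.063
-0.055 23 zmax 0.0648 med 0.0628
-0.045 24 zmax 0.0652 med 0.0629
-0.035 20 zmax 0.0644 med 0.0632
lid -0.03 -0.1 0.0563
lid 0 -0.1 0.0564
lid 0.03 -0.1 0.0566
lid -0.03 -0.06 0.0562
lid 0 -0.06 0.0561
lid 0.03 -0.06 0.0565
lid -0.03 -0.02 0.0563
lid 0 -0.02 0.0565
lid 0.03 -0.02 0.0565
left lid 1.660894831273593
left latch [0.02039408 0.09262676]
```

View pics/s4.png

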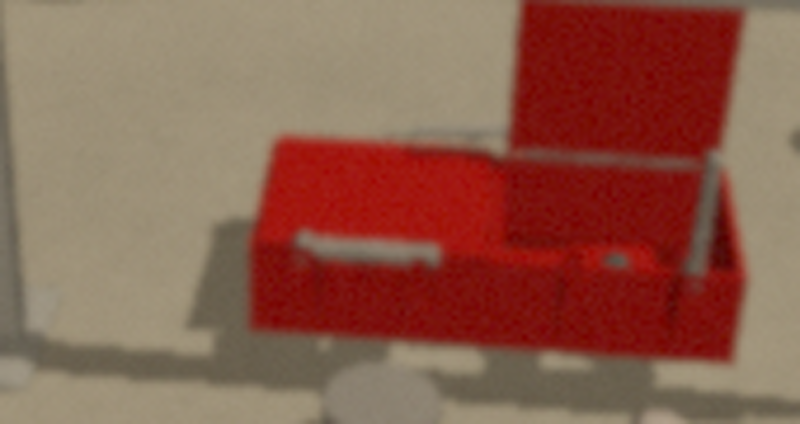

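View pics/t4.png

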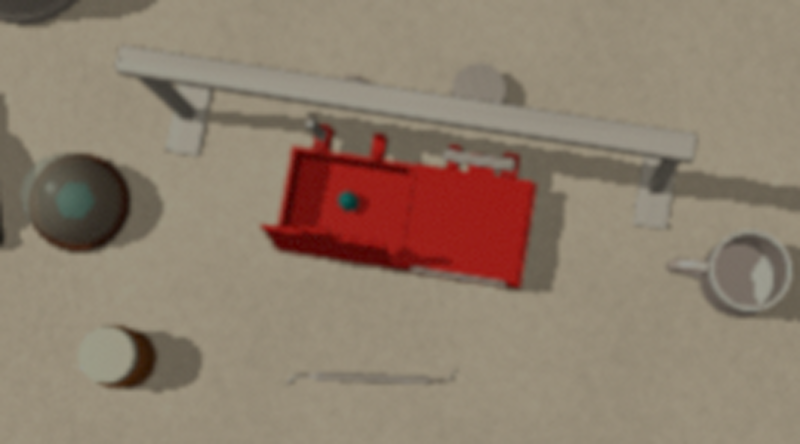

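The latch lies level: its top measures about 64.5–65 mm along its length, and it sits in its catch (scene crop (300–440, 245–255)). The left lid and latch are unchanged, and nothing else has shifted in the top view.

```bash
python3 -c "
from bench import *
close_job(); print(current_clock())"
```

```text
the job is handed in; nothing more can be done
the job is handed in; nothing more can be done
```

The job is done and handed in. I shut the right-hand lid, the one over the azurite, with closed fingertips. Then I tilted the tool in under the light bar, swung that lid's latch over and pressed it down.

- **Lid:** it lies flat, with its top measured at about 56.5 mm against a nominal 57 mm.
- **Latch:** its top measures about 64.5–65 mm along nearly its whole length, against a nominal 64.5 mm. One end reading near the pivot was 67.6 mm, which I took as depth noise. A second, firmer press moved the latch only 0.2 mm further, so I took it as fully home.
- **Finger pad's compartment:** it is still open. The left lid reads 1.661 rad (1.663 before), and the left latch's fitted position is also unchanged.
- **Rest of the shelf:** nothing appears to have moved in the last pictures, and no unexpected contact showed up in the force readings during the approach and withdrawal.
- **Time and forces:** the clock read 20.4 s after the arm had drawn clear, and no force reading I took was above about 12 N.

The two cameras disagreed by a few millimetres, more for the latch pivots, but the force stops came within 0.3 mm of the predicted heights. No other check failed.

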